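Gauge two bearing sleeves on a stepped pin and sort them

TASK

Check the two square bearing sleeves on the stepped gauge pin, one after the other: slide a sleeve along the level pin as far as it will go, draw it off again and set it down in the tray it belongs in. A sleeve that stops against the step where the pin gets thicker is good and goes in the square metal tray; one that slips over the step right up to the flange is worn and goes in the round white dish. Leave the second sleeve lying where it is until the first is sorted, and do not disturb the other things on the table.

Things in the scene. Friction and masses are not known exactly. Their poses are not given: they have to be found in the camera images.
- sleeve_a: Aluminium bearing sleeve, a block 36 x 36 mm and 40 mm long with a round bore through it, lying bore level, a dark groove round it near each end; grip it across y. Origin at the block's centre, on the bore's axis, 18 mm above the table; x along the bore (both ends alike), z up. The two look alike outside; one bore is 16 mm, the other 25 mm, and it is not told which.
- sleeve_b: Aluminium bearing sleeve, a block 36 x 36 mm and 40 mm long with a round bore through it, lying bore level, a dark groove round it near each end; grip it across y. Origin at the block's centre, on the bore's axis, 18 mm above the table; x along the bore (both ends alike), z up. The two look alike outside; one bore is 16 mm, the other 25 mm, and it is not told which.
- gauge: Stepped steel plug gauge, fixed: a level pin 60 mm above the table points along -x (to the robot) from a round flange 38 mm across on a dark block 36 mm wide, 78 mm high; its foot plate, 70 x 70 x 12 mm, starts 8 mm in front of the flange's face and reaches back. Top of all 79 mm. Origin on the table under the flange's front face; z up.
- gauge_tip (a point): Tip of the gauge pin, on its axis, 68 mm in front of the flange; the first 8 mm taper from 7 to 12 mm across, then the thin part, 12 mm across, runs 30 mm to the step. Axes as the gauge's: x along the pin from the tip to the flange, z up.
- gauge_step (a point): Centre of the step, on the pin's axis, 30 mm in front of the flange: here the pin widens from 12 mm to 20 mm across. A sleeve that stops here has its centre 20 mm before this point. Axes as the gauge's.
- gauge_flange (a point): Centre of the flange's front face, on the pin's axis; the thick part of the pin, 20 mm across, is the 30 mm in front of it. A sleeve that comes right up to it has its centre 20 mm before this point. Axes as the gauge's.
- square_tray: Square steel tray for good sleeves, 110 x 110 mm, rim 12 mm high, walls and floor 3 mm thick, fixed. Origin at the centre of its underside, on the table; x and y along its sides.
- round_dish: Round white dish for worn sleeves, 120 mm across at the rim, 108 mm at the foot, 12 mm high, walls and floor 3 mm thick, fixed. Origin at the centre of its underside, on the table.
- objective_can: Small white lens can with a black cap, 34 mm across, 58 mm high, loose; origin at the centre of its underside. A bystander.
- petri_dish: Petri dish, 56 mm across, 14 mm high, loose; origin at the centre of its underside. A bystander.
- cover_glass: Small flat blue and white box of cover glasses, 36 x 36 x 13 mm, loose; origin at the centre of its underside. A bystander.
Mind the look-alikes: they are no part of the job. Leave any red look-alike of the sleeve_b alone.

How it is judged (in metres and radians):
On the way, in this order (a step that is already met when the one before it is completed fails the run):
1. The first sleeve is on the pin as far as it goes (against the step or the flange, within 5 mm), the other still within 30 mm of where it lay ((((x of sleeve_a in the frame of gauge_step between -0.025 and -0.015 m and y of sleeve_a in the frame of gauge_step between -0.006 and 0.006 m and z of sleeve_a in the frame of gauge_step between -0.006 and 0.006 m and angle between the x axis of sleeve_a and the x axis of gauge_step, either way round below 0.2 rad) and distance of sleeve_b from where it was at the start of the episode below 0.03 m) or ((x of sleeve_b in the frame of gauge_flange between -0.025 and -0.015 m and y of sleeve_b in the frame of gauge_flange between -0.006 and 0.006 m and z of sleeve_b in the frame of gauge_flange between -0.006 and 0.006 m and angle between the x axis of sleeve_b and the x axis of gauge_flange, either way round below 0.2 rad) and distance of sleeve_a from where it was at the start of the episode below 0.03 m))), for 0.1 s.
2. The first sleeve lies released in the tray that its fit calls for, the other still within 30 mm of where it lay ((((horizontal distance between sleeve_a and square_tray below 0.045 m and height (world z) of sleeve_a below 0.03 m and linear speed of sleeve_a below 0.02 m/s and contact force between the fingers and sleeve_a below 0.1 N) and distance of sleeve_b from where it was at the start of the episode below 0.03 m) or ((horizontal distance between sleeve_b and round_dish below 0.045 m and height (world z) of sleeve_b below 0.03 m and linear speed of sleeve_b below 0.02 m/s and contact force between the fingers and sleeve_b below 0.1 N) and distance of sleeve_a from where it was at the start of the episode below 0.03 m))), for 0.2 s.
3. The second sleeve is on the pin as far as it goes (within 5 mm), the first one sorted ((((horizontal distance between sleeve_a and square_tray below 0.045 m and height (world z) of sleeve_a below 0.03 m and linear speed of sleeve_a below 0.02 m/s and contact force between the fingers and sleeve_a below 0.1 N) and (x of sleeve_b in the frame of gauge_flange between -0.025 and -0.015 m and y of sleeve_b in the frame of gauge_flange between -0.006 and 0.006 m and z of sleeve_b in the frame of gauge_flange between -0.006 and 0.006 m and angle between the x axis of sleeve_b and the x axis of gauge_flange, either way round below 0.2 rad)) or ((horizontal distance between sleeve_b and round_dish below 0.045 m and height (world z) of sleeve_b below 0.03 m and linear speed of sleeve_b below 0.02 m/s and contact force between the fingers and sleeve_b below 0.1 N) and (x of sleeve_a in the frame of gauge_step between -0.025 and -0.015 m and y of sleeve_a in the frame of gauge_step between -0.006 and 0.006 m and z of sleeve_a in the frame of gauge_step between -0.006 and 0.006 m and angle between the x axis of sleeve_a and the x axis of gauge_step, either way round below 0.2 rad)))), for 0.1 s.
At the end, for the whole second after the job is handed in: The sleeve that stops at the step lies in the square tray and the one that passes to the flange lies in the round dish: each with its centre within 45 mm of the tray's centre and less than 30 mm above the table (down on the tray's floor, not propped on the rim), released and at rest (horizontal distance between sleeve_a and square_tray below 0.045 m and height (world z) of each of sleeve_a, sleeve_b below 0.03 m and linear speed of each of sleeve_a, sleeve_b below 0.02 m/s and contact force between the fingers and sleeve_a below 0.1 N and horizontal distance between sleeve_b and round_dish below 0.045 m and contact force between the fingers and sleeve_b below 0.1 N); the robot touches nothing.
It fails at once if A bystander (lens can, petri dish, cover glass box) is moved more than 30 mm (distance of any of objective_can, petri_dish, cover_glass from where it was at the start of the episode above 0.03 m).
It also fails if it takes over 67 s, if anything falls off the work surface, if the arm or the gripper's body presses on something with over 40 N, if the wrist force passes 120 N, or if a joint passes its speed limit or range.

ROBOT

A 7-joint arm with a two-finger parallel gripper is mounted at the origin on a cart in front of the work surface, level with it; the furniture and walls round the work are solid. World frame = base frame: x ahead of the robot, y to its left, z up, the work surface at z = 0. Lengths are in m, angles in degrees, forces in N, time in s.
With the tool pointing down it reaches from about 0.35 to 0.9 m from the base axis. Payload 19.9 kg.
Tool frame: the origin (TCP) lies at the very end of the fingers, on their centre line; the grasp point (between the pads) lies 19 mm behind it; z points along the fingers, y is the line along which they close (so a half turn about z gives the same grasp; the last joint's range is limited). The gripper opens to 85 mm and grips with 20 to 120 N. Pads are 22 mm wide; open, the fingers measure 114 mm over their backs; the gripper's body (76 mm by 85 mm) begins 54 mm behind the grasp point. The pads swing forward as they close: fully open they stand 13 mm farther back than shut.
Start: joints at [-71.075, 23.915, -0.59, 92.452, 0.269, 63.638, -3.037], TCP at [0.227, 0.582, 0.231] pointing down, gripper open.
Joint ranges: [-161.28, 161.28], [-22.2, 115.67], [-73.04, 71.86], [3.21, 147.25], [-68.34, 248.33], [10.77, 114.83], [-161.83, 161.83]. Speed limits (degrees/s): [108.29, 108.29, 136.94, 136.94, 172.46, 172.46, 172.46].

INTERFACE

Orientations are given as a 3x3 rotation matrix whose columns are the frame's x, y, z axes.
In Python, from bench import arm gives the robot as it stands.
- The arm moves only by the tool arm_command, never from a script. Its argument "motion" is a list of rows, each a list of 7 numbers: the turn, a rotation vector about the world's x, y, z in units of 0.1 rad (1.0 is 0.1 rad), then the shift along the world's x, y, z in units of 0.2 m (1.0 is 0.2 m), then the opening, from 0 (shut) to 1 (fully open). A call has 1 to 5 rows; each row shifts and turns the commanded pose from where the row before left it; what a row does not reach is not made up. A row lasts 1/12 s, in which the tool goes at most 41.7 mm and 7.16 degrees, less where a joint would pass 70% of its speed; a pose out of reach is approached as far as the arm can. A call with a number of a shift or a turn outside -1 to 1 is refused whole. A call with a gripper value outside its range is refused whole. The fingers move at their own pace and stop on an object; the grip force is fixed at half the most. Time passes only in rows, so rows that do not move let the fingers close. It gives the time, the measured TCP pose, the force, the opening and the grip force at its end, in the units of the state.
- arm.state(): the state, without advancing time (a new reading comes with each control period).
- arm.get_image(name): name is "side" or "top"; returns the picture (384x512x3 uint8, red, green, blue); there is no depth.
- arm.calibration(name): a dict with "fov_y" (degrees; the focal length in pixels is half the picture's height over the tangent of half this angle, whatever the lens; pixels are square), "cx", "cy" (the principal point, pixels), "k1" (the pictures are not rectified: a ray, as slopes to the right and down, at radius r is drawn at 1 + k1 r^2 times it, then the intrinsics apply), "R" (3x3) and "t" (3): a world point X has camera coordinates R X + t. Camera axes: x right, y down, z forward; pixel columns grow to the right and rows downward; lengths in m; the calibration is good to about 2 mm. A picture is of the moment at which its call begins. calibration takes no time and is no camera call.
- arm.job_done(): hands the job in; it is judged then, once.
The state is a dict: "time_s": time; "joint_positions": joint angles; "joint_velocities": joint speeds; "joint_efforts": joint torques, N m; "tcp_pos": TCP position; "orientation": TCP orientation; "contact_force": force on the tool from outside, world axes, zero at the start; "ft_torque": the same for the moment, N m; "grip_width": opening from 0.0 (shut) to 1.0 (fully open); "gripper_force": force on a finger pad.
Only numpy, scipy, OpenCV 4.12 (cv2) and the standard library are available. Lean on these libraries where they do the work, as an engineer would, in place of code of your own. Each camera call takes 0.05 s, during which the arm holds its last target. There are 200 camera calls.

## Working session

There is one attempt and no reset: what is moved stays moved. The work goes in short steps, Python scripts to look and compute and a tool call to move; the robot and the scene stay as the last step left them, time stands still between calls to the robot, and variables do not carry over. Pictures are saved under pics/ and viewed, at most 10 in all, crops included, and the job is handed in when it is done.

Besides the shell and the picture viewer there is one more tool, called after "Emit:" as name([rows], argument=value, ...), one row to a line, values as JSON. arm_command: Moves the arm, as the interface text tells. Shifts and turns lie within -1 to 1; 1 stands for 0.2 m of shift or 0.1 rad of turn. Its arguments: {"type":"object","properties":{"motion":{"type":"array","items":{"type":"array","items":{"type":"number","minimum":-1,"maximum":1}}}},"required":["motion"]}

```bash
mkdir -p pics; ls
cat > h.py <<'E'
import numpy as np, cv2
from bench import arm
def cast(name,uv,z):
    c=arm.calibration(name); R=np.array(c["R"]);t=np.array(c["t"])
    f=192/np.tan(np.radians(c["fov_y"])/2)
    K=np.array([[f,0,c["cx"]],[0,f,c["cy"]],[0,0,1.]])
    p=cv2.undistortPoints(np.array(uv,float).reshape(-1,1,2),K,np.array([c["k1"],0,0,0.])).reshape(-1,2)
    d=np.c_[p,np.ones(len(p))]@R; o=-R.T@t
    return o+d*((z-o[2])/d[:,2])[:,None]
def proj(name,X):
    c=arm.calibration(name); R=np.array(c["R"]);t=np.array(c["t"])
    f=192/np.tan(np.radians(c["fov_y"])/2)
    K=np.array([[f,0,c["cx"]],[0,f,c["cy"]],[0,0,1.]])
    return cv2.projectPoints(np.array(X,float).reshape(-1,1,3),cv2.Rodrigues(R)[0],t,K,np.array([c["k1"],0,0,0.]))[0].reshape(-1,2)
def shot(name,fn):
    im=cv2.cvtColor(np.array(arm.get_image(name)),cv2.COLOR_RGB2BGR); cv2.imwrite(f"pics/{fn}.png",im); return im
E
python3 - <<'E'
from h import *
np.set_printoptions(precision=3,suppress=True)
for n in("top","side"):
    shot(n,n+"0"); c=arm.calibration(n);print(n,c["fov_y"],c["k1"],-np.array(c["R"]).T@c["t"],c["R"])
s=arm.state();print(s["tcp_pos"],s["orientation"],s["grip_width"],s["time_s"])
import cv2
for n in("top0","side0"):
    im=cv2.imread(f"pics/{n}.png");cv2.imwrite(f"pics/{n}b.png",cv2.resize(im,(800,600),interpolation=cv2.INTER_CUBIC))
E
```

```text
pics
top 53.9133615318399 -0.006946156135856349 [ 0.307 -0.18   0.892] [[ 0.188 -0.982  0.003]
 [-0.96  -0.185 -0.21 ]
 [ 0.207  0.037 -0.978]]
side 57.493754689472595 -0.07296103196606615 [0.266 0.474 0.57 ] [[-0.938 -0.348 -0.001]
 [-0.205  0.554 -0.807]
 [ 0.281 -0.756 -0.591]]
[0.227 0.582 0.231] [[-0.932  0.363 -0.   ]
 [ 0.363  0.932 -0.001]
 [-0.    -0.001 -1.   ]] 1.0020230326808424 0.1
```

View pics/top0b.png

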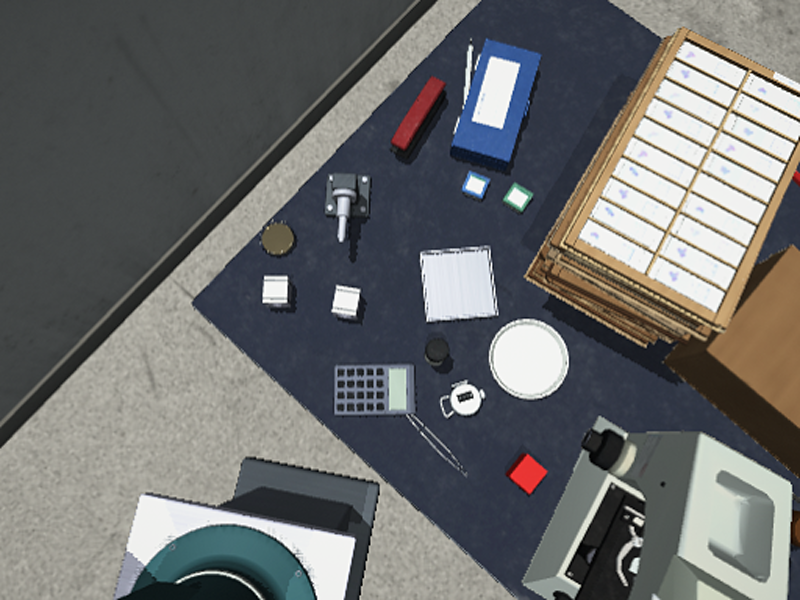

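View pics/side0b.png

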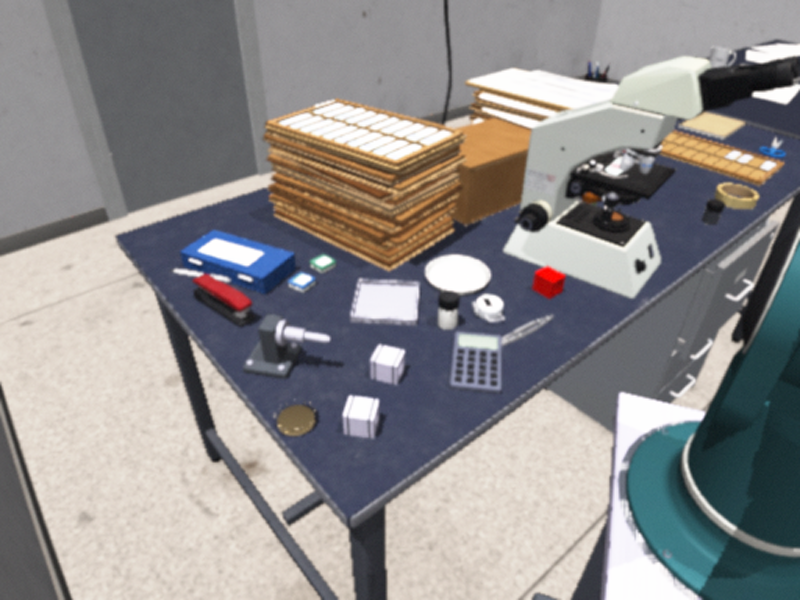

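The top view (800x600) shows the sleeves at (276,291) and (346,302), the gauge tip at (343,240), the square tray at (459,284) and the dish at (529,359). The lens can is at (437,351), the petri dish at (277,238) and the blue cover-glass box at (476,185). The red look-alike at (528,474) is to be left alone. The side view agrees.

Run:
```python
from h import *
np.set_printoptions(precision=4,suppress=True)
im=cv2.imread("pics/top0.png");g=im.min(2)
s=.64
for nm,(u,v),z,r,th in(("s1",(276,291),.036,24,165),("s2",(346,302),.036,24,165),("tray",(459,284),.012,60,110),("dish",(529,359),.012,60,120)):
    u,v,r=int(u*s),int(v*s),int(r*s)
    m=np.zeros_like(g);m[v-r:v+r,u-r:u+r]=(g[v-r:v+r,u-r:u+r]>th)*255
    m=cv2.morphologyEx(m,cv2.MORPH_CLOSE,np.ones((5,5)))
    cs=cv2.findContours(m,0,1)[0];c=max(cs,key=cv2.contourArea)
    p=cast("top",c.reshape(-1,2),z)[:,:2]
    rr=cv2.minAreaRect((p*1000).astype(np.float32));print(nm,cv2.contourArea(c),rr, cv2.minAreaRect(c)[0])
top=cast("top",np.array([[343,240],[346,205],[345,180],[329,178],[369,181],[366,220],[327,215]])*s,.06)
print("pin z.06",top)
print("foot z.012",cast("top",np.array([[329,178],[369,181],[369,219],[327,215]])*s,.012))
print("by",cast("top",np.array([[437,345],[277,238],[476,185]])*s,.03))
for n,b in(("top",(200,100,250,200)),("side",(155,185,275,285))):
    i=cv2.imread(f"pics/{n}0.png");a=i[b[1]:b[3],b[0]:b[2]]
    if n=="top": a=i[105:210,160:245]
    a=cv2.resize(a,None,fx=5.5 if n=="top" else 5,fy=5.5 if n=="top" else 5,interpolation=cv2.INTER_CUBIC);cv2.imwrite(f"pics/{n}c.png",a)
```

```text
s1 230.5 ((474.5243835449219, 27.5805721282959), (38.311073303222656, 35.441280364990234), 10.89097785949707) (175.5, 185.0)
s2 242.5 ((478.17596435546875, -79.51246643066406), (42.061283111572266, 35.68238830566406), 0.9527385234832764) (221.0192413330078, 191.9038543701172)
tray 1969.0 ((542.6293334960938, -240.79757690429688), (111.48043060302734, 109.68963623046875), 15.713924407958984) (293.25177001953125, 181.02069091796875)
dish 2001.5 ((447.574951171875, -363.755126953125), (120.03904724121094, 117.34574890136719), 8.872909545898438) (338.0, 229.5)
pin z.06 [[ 0.5614 -0.0604  0.06  ]
 [ 0.6158 -0.0536  0.06  ]
 [ 0.6548 -0.0439  0.06  ]
 [ 0.6534 -0.0195  0.06  ]
 [ 0.6601 -0.0798  0.06  ]
 [ 0.5983 -0.0876  0.06  ]
 [ 0.595  -0.029   0.06  ]]
foot z.012 [[ 0.6733 -0.0103  0.012 ]
 [ 0.6804 -0.0741  0.012 ]
 [ 0.6176 -0.0866  0.012 ]
 [ 0.6116 -0.0203  0.012 ]]
by [[ 0.4383 -0.2252  0.03  ]
 [ 0.5546  0.0437  0.03  ]
 [ 0.6979 -0.2417  0.03  ]]
```

View pics/topc.png

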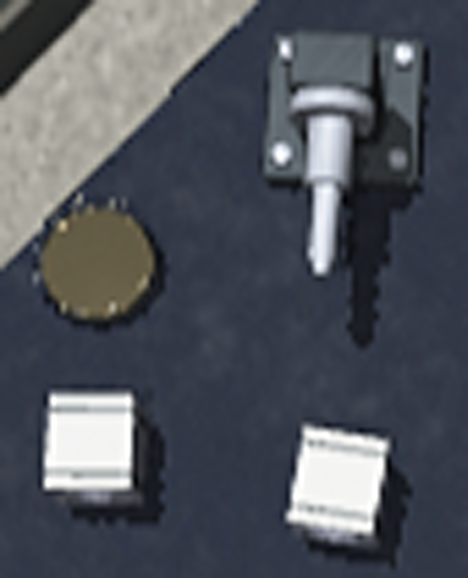

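View pics/sidec.png

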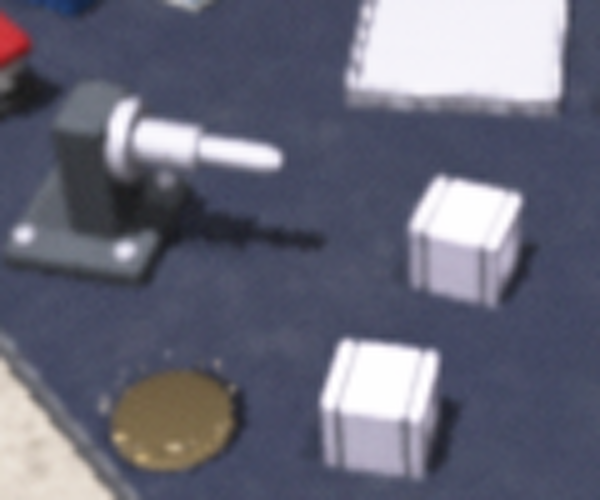

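The crops show the pin axis clearly, and both bores run nearly towards the pin. The right sleeve is turned about 8–10°. In the top crop the sleeve corners are at (50,393)…(131,490) and (303,427)…(287,522), with the pin tip at (319,272) and the step at (328,185).

Run:
```python
from h import *
np.set_printoptions(precision=4,suppress=True)
T=lambda p:(np.array(p,float)-2.25)/5.5+[160,105]
S=lambda p:(np.array(p,float)-2)/5+[155,185]
for nm,q,qs in(("s1",[(50,393),(131,393),(131,490),(45,490)],[(342,340),(440,350),(428,408),(322,400)]),("s2",[(303,427),(388,437),(375,530),(287,522)],[(440,177),(523,195),(500,248),(410,232)])):
    for n,w in(("top",cast("top",T(q),.036)),("side",cast("side",S(qs),.036))):
        e=(w[0]+w[1]-w[2]-w[3])/2 if n=="top" else 0*w[0]; e2=w[1]-w[0]
        f=w[3]-w[0]
        print(nm,n,w.mean(0)[:2],"axis deg",np.degrees(np.arctan2(e[1],e[0])),"e01",e2[:2],np.hypot(*e2[:2]),"e03",f[:2],np.hypot(*f[:2]))
print("tip,step,flange top",cast("top",T([(319,270),(328,180),(333,115)]),.06))
print("foot",cast("top",T([(275,35),(425,40),(415,183),(262,178)]),.012))
print("tip,step,flange side",cast("side",S([(281,158),(199,150),(132,139)]),.06))
print("can",cast("top",[(437*.64,345*.64)],.058))
```

```text
s1 top [0.4749 0.0274] axis deg 11.80547190416624 e01 [ 0.0065 -0.0339] 0.034494197558917514 e03 [-0.0415 -0.0078] 0.042236468597789525
s1 side [0.4765 0.0259] axis deg 0.0 e01 [-0.0404 -0.009 ] 0.041415808463761666 e03 [-0.0059  0.0331] 0.03366430643590799
s2 top [ 0.4789 -0.0795] axis deg 3.2107696869677764 e01 [ 0.0025 -0.0363] 0.03637829257704553 e03 [-0.0415 -0.0019] 0.04151053363276553
s2 side [ 0.4786 -0.078 ] axis deg -0.0 e01 [-0.0403 -0.0015] 0.040331518654369236 e03 [-0.0011  0.0395] 0.03953567484550463
tip,step,flange top [[ 0.5603 -0.0561  0.06  ]
 [ 0.6001 -0.0516  0.06  ]
 [ 0.6292 -0.0477  0.06  ]]
foot [[ 0.6806 -0.0062  0.012 ]
 [ 0.6912 -0.0737  0.012 ]
 [ 0.6229 -0.0828  0.012 ]
 [ 0.6123 -0.015   0.012 ]]
tip,step,flange side [[ 0.5609 -0.0579  0.06  ]
 [ 0.5982 -0.05    0.06  ]
 [ 0.6307 -0.0462  0.06  ]]
can [[ 0.4341 -0.2237  0.058 ]]
```

Emit:
arm_command([
  [0, 0, 0.212, 0.063, -0.165, 0, 1],
  [0, 0, 0.212, 0.063, -0.165, 0, 1],
  [0, 0, 0.212, 0.063, -0.165, 0, 1],
  [0, 0, 0.212, 0.063, -0.165, 0, 1],
  [0, 0, 0.212, 0.063, -0.165, 0, 1],
])

```text
time_s: 0.52
tcp_pos: [0.2902, 0.4155, 0.231]
orientation: [[-0.965, 0.262, -0.0], [0.262, 0.965, -0.0], [0.0, -0.001, -1.0]]
contact_force: [2.0, 1.4, 0.2]
grip_width: 1.0
gripper_force: 0.0
```

Emit:
arm_command([
  [0, 0, 0.212, 0.063, -0.165, 0, 1],
  [0, 0, 0.212, 0.063, -0.165, 0, 1],
  [0, 0, 0.212, 0.063, -0.165, 0, 1],
  [0, 0, 0.212, 0.063, -0.165, 0, 1],
  [0, 0, 0.212, 0.063, -0.165, 0, 1],
])

```text
time_s: 0.93
tcp_pos: [0.3532, 0.2505, 0.2312]
orientation: [[-0.987, 0.158, -0.0], [0.158, 0.987, 0.0], [0.0, -0.0, -1.0]]
contact_force: [1.0, 0.7, 0.5]
grip_width: 1.001
gripper_force: 0.0
```

Emit:
arm_command([
  [0, 0, 0.212, 0.063, -0.165, 0, 1],
  [0, 0, 0.212, 0.063, -0.165, 0, 1],
  [0, 0, 0.212, 0.063, -0.165, 0, 1],
  [0, 0, 0.212, 0.063, -0.165, 0, 1],
  [0, 0, 0.212, 0.063, -0.165, 0, 1],
])

```text
time_s: 1.35
tcp_pos: [0.4162, 0.0855, 0.2313]
orientation: [[-0.999, 0.053, 0.0], [0.053, 0.999, 0.0], [-0.0, 0.0, -1.0]]
contact_force: [1.2, 1.5, 0.1]
grip_width: 1.001
gripper_force: 0.0
```

Emit:
arm_command([
  [0, 0, 0.212, 0.063, -0.165, 0, 0.8],
  [0, 0, 0.212, 0.063, -0.165, 0, 0.8],
  [0, 0, 0.212, 0.063, -0.165, 0, 0.8],
  [0, 0, 0.212, 0.063, -0.165, 0, 0.8],
  [0, 0, 0.212, 0.063, -0.165, 0, 0.8],
])

```text
time_s: 1.77
tcp_pos: [0.4792, -0.0794, 0.2312]
orientation: [[-0.999, -0.053, 0.0], [-0.053, 0.999, -0.0], [-0.0, -0.0, -1.0]]
contact_force: [1.0, 0.6, 0.0]
grip_width: 0.799
gripper_force: 0.0
```

Emit:
arm_command([
  [0, 0, 0, 0, 0, -0.15, 0.8],
  [0, 0, 0, 0, 0, -0.15, 0.8],
  [0, 0, 0, 0, 0, -0.15, 0.8],
  [0, 0, 0, 0, 0, -0.15, 0.8],
  [0, 0, 0, 0, 0, 0, 0.8],
])

```text
time_s: 2.18
tcp_pos: [0.4762, -0.0775, 0.1069]
orientation: [[-0.999, -0.052, -0.007], [-0.052, 0.999, -0.0], [0.007, -0.0, -1.0]]
contact_force: [-1.6, -0.3, -1.3]
grip_width: 0.798
gripper_force: 0.0
```

Emit:
arm_command([
  [0, 0, 0, 0, 0, -0.15, 0.8],
  [0, 0, 0, 0, 0, -0.15, 0.8],
  [0, 0, 0, 0, 0, -0.12, 0.8],
  [0, 0, 0, 0, 0, -0.06, 0.8],
  [0, 0, 0, 0, 0, -0.03, 0.8],
])

```text
time_s: 2.6
tcp_pos: [0.479, -0.0777, 0.0089]
orientation: [[-0.999, -0.052, -0.001], [-0.052, 0.999, 0.0], [0.001, 0.0, -1.0]]
contact_force: [0.6, 0.1, 0.9]
grip_width: 0.799
gripper_force: 0.0
```

Emit:
arm_command([
  [0, 0, 0, 0, 0, 0, 0.8],
  [0, 0, 0, 0, 0, 0, 0.8],
])

```text
time_s: 2.77
tcp_pos: [0.4798, -0.0779, 0.0105]
orientation: [[-0.999, -0.052, 0.001], [-0.052, 0.999, -0.0], [-0.001, -0.0, -1.0]]
contact_force: [0.2, -0.0, 0.6]
grip_width: 0.796
gripper_force: 0.0
```

Emit:
arm_command([
  [0, 0, 0, 0, 0, -0.02, 0.8],
  [0, 0, 0, 0, 0, 0, 0],
  [0, 0, 0, 0, 0, 0, 0],
  [0, 0, 0, 0, 0, 0, 0],
  [0, 0, 0, 0, 0, 0, 0],
])

```text
time_s: 3.18
tcp_pos: [0.4794, -0.0777, 0.0059]
orientation: [[-0.999, -0.052, 0.001], [-0.052, 0.999, 0.0], [-0.001, 0.0, -1.0]]
contact_force: [-2.8, 0.4, 12.7]
grip_width: 0.413
gripper_force: 59.5
```

Emit:
arm_command([
  [0, 0, 0, 0, 0, 0, 0],
  [0, 0, 0, 0, 0, 0, 0],
])

```text
time_s: 3.35
tcp_pos: [0.4793, -0.0777, 0.0059]
orientation: [[-0.999, -0.052, 0.001], [-0.052, 0.999, 0.0], [-0.001, 0.0, -1.0]]
contact_force: [-3.2, 1.3, 11.5]
grip_width: 0.413
gripper_force: 59.5
```

Emit:
arm_command([
  [0, 0, 0, 0, 0, 0.08, 0],
  [0, 0, 0, 0, 0, 0.08, 0],
  [0, 0, 0, 0, 0, 0.06, 0],
  [0, 0, 0.31, 0, 0, 0, 0],
  [0, 0, 0.31, 0, 0, 0, 0],
])

```text
time_s: 3.77
tcp_pos: [0.4795, -0.0776, 0.0502]
orientation: [[-0.993, -0.116, 0.002], [-0.116, 0.993, 0.0], [-0.002, -0.0, -1.0]]
contact_force: [-1.0, 0.4, -1.7]
grip_width: 0.412
gripper_force: 60.4
```

Emit:
arm_command([
  [0, 0, 0.31, 0.04, 0.015, 0, 0],
  [0, 0, 0, 0.06, 0.02, 0, 0],
  [0, 0, 0, 0.06, 0.02, 0, 0],
  [0, 0, 0, 0.05, 0.02, 0, 0],
  [0, 0, 0, 0.03, 0.005, 0, 0],
])

```text
time_s: 4.18
tcp_pos: [0.5284, -0.0607, 0.0492]
orientation: [[-0.989, -0.146, 0.0], [-0.146, 0.989, 0.0], [-0.0, 0.0, -1.0]]
contact_force: [-0.5, 0.3, -2.1]
grip_width: 0.408
gripper_force: 60.4
```

Emit:
arm_command([
  [0, 0, 0, 0, 0, 0, 0],
  [0, 0, 0, 0, 0, 0, 0],
  [0, 0, 0, 0, 0, 0, 0],
])

```text
time_s: 4.43
tcp_pos: [0.5264, -0.062, 0.0491]
orientation: [[-0.99, -0.144, -0.001], [-0.144, 0.99, -0.0], [0.001, -0.0, -1.0]]
contact_force: [-0.8, 0.6, -1.3]
grip_width: 0.414
gripper_force: 60.4
```

Run:
```python
from h import *
a=shot("top","top1");b=shot("side","side1")
a=cv2.resize(a[105:205,170:250],(480,600),interpolation=cv2.INTER_CUBIC)
b=cv2.resize(b[185:285,150:280],None,fx=6,fy=6,interpolation=cv2.INTER_CUBIC)
cv2.imwrite("pics/top1c.png",a);cv2.imwrite("pics/side1c.png",b)
s=arm.state();print(s["tcp_pos"],s["contact_force"],s["grip_width"],s["orientation"])
```

```text
[ 0.52653929 -0.06198109  0.04927556] [ 0.31102197  0.29992953 -0.72813892] 0.4150843270732447 [[-9.89543184e-01 -1.44236603e-01 -2.97932294e-04]
 [-1.44236594e-01  9.89543229e-01 -5.17949831e-05]
 [ 3.02287617e-04 -8.28063334e-06 -9.99999954e-01]]
```

View pics/side1c.png

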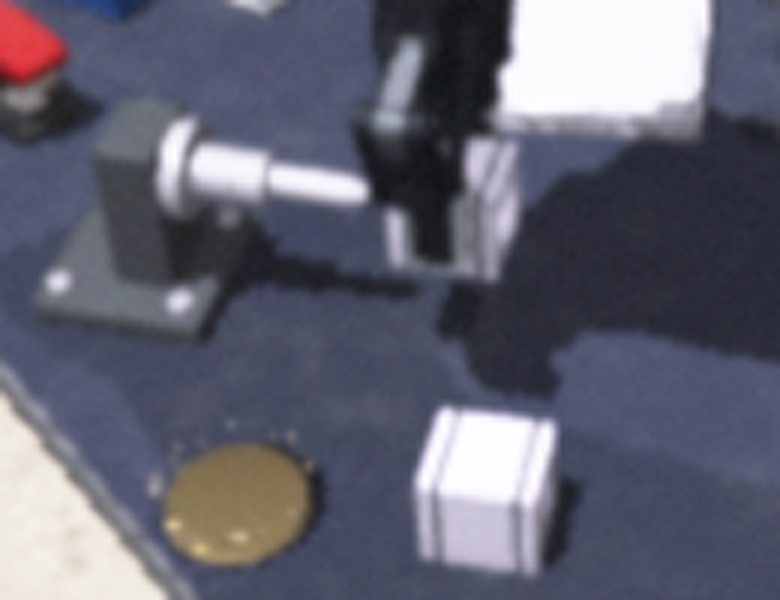

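View pics/top1c.png

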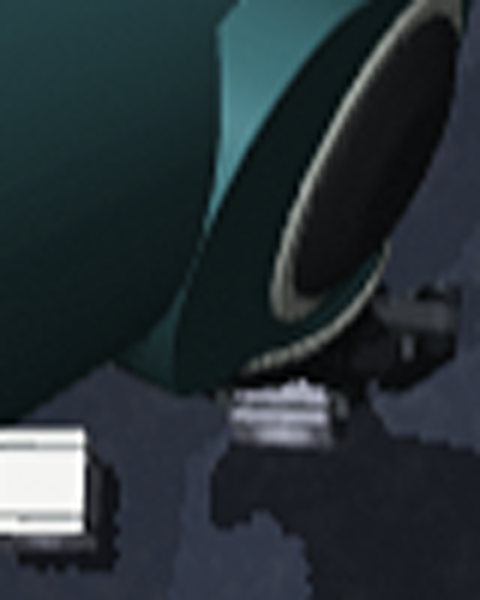

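The side crop shows the sleeve's near bottom edge from (388,268) to (497,282), with the tip just ahead of it at (368,190). The arm hides the top view of the pin. I'll compare these with the projected corners.

Run:
```python
from h import *
np.set_printoptions(precision=1,suppress=True)
a=np.radians(8.3);d=np.array([np.cos(a),np.sin(a),0]);l=np.array([-np.sin(a),np.cos(a),0]);k=np.array([0,0,1.])
C=lambda X:(proj("side",X)-[150,185])*6+2.5
c=np.array([.5265,-.062,.0614])
pts=[c+.02*d+.018*l-.018*k,c-.02*d+.018*l-.018*k,c-.02*d+.018*l+.018*k,c-.02*d-.018*l+.018*k]
print(C(pts))
F=np.array([.6285,-.0475,.06]);print("tip,step,flange",C([F-.068*d,F-.03*d,F]))
print("per mm axis,lat,z at sleeve",C([c+.001*d])-C([c]),C([c+.001*l])-C([c]),C([c+.001*k])-C([c]))
# s1 pred
b=np.radians(11.5);e=np.array([np.cos(b),np.sin(b),0]);m=np.array([-np.sin(b),np.cos(b),0]);q=np.array([.4757,.0266,.018])
print("s1",C([q+.02*e+.018*m-.018*k,q-.02*e+.018*m-.018*k,q-.02*e+.018*m+.018*k,q+.02*e-.018*m+.018*k]))
T=lambda X:(proj("top",X)-[170,105])*6+2.5
print("top sleeve rear top edge L,R",T([c-.02*d+.018*l+.018*k,c-.02*d-.018*l+.018*k]))
```

```text
[[393.  261.5]
 [497.3 276.9]
 [493.9 202.5]
 [518.4 140.6]]
tip,step,flange [[365.9 190.5]
 [269.8 176.9]
 [195.2 166.2]]
per mm axis,lat,z at sleeve [[-2.6 -0.4]] [[-0.7  1.7]] [[-0.1 -2.1]]
s1 [[427.8 554. ]
 [541.7 568.2]
 [539.4 497.6]
 [445.  406.1]]
top sleeve rear top edge L,R [[228.7 416.1]
 [325.6 420.3]]
```

Emit:
arm_command([
  [0, 0, 0, 0, 0, -0.007, 0],
  [0, 0, 0, 0.03, 0.0044, 0, 0],
  [0, 0, 0, 0.03, 0.0044, 0, 0],
  [0, 0, 0, 0.03, 0.0044, 0, 0],
  [0, 0, 0, 0.03, 0.0044, 0, 0],
])

```text
time_s: 4.95
tcp_pos: [0.5519, -0.058, 0.0479]
orientation: [[-0.989, -0.145, 0.0], [-0.145, 0.989, -0.0], [-0.0, -0.0, -1.0]]
contact_force: [0.3, 0.3, -1.5]
grip_width: 0.412
gripper_force: 60.4
```

Emit:
arm_command([
  [0, 0, 0, 0.03, 0.0044, 0, 0],
  [0, 0, 0, 0.03, 0.0044, 0, 0],
  [0, 0, 0, 0.02, 0.003, 0, 0],
  [0, 0, 0, 0, 0, 0, 0],
])

```text
time_s: 5.28
tcp_pos: [0.5679, -0.0556, 0.0478]
orientation: [[-0.989, -0.145, 0.0], [-0.145, 0.989, -0.0], [-0.0, -0.0, -1.0]]
contact_force: [-0.8, -1.1, -1.9]
grip_width: 0.417
gripper_force: 60.4
```

Emit:
arm_command([
  [0, 0, 0, 0.015, 0.0022, 0, 0],
  [0, 0, 0, 0.015, 0.0022, 0, 0],
  [0, 0, 0, 0.015, 0.0022, 0, 0],
  [0, 0, 0, 0.015, 0.0022, 0, 0],
  [0, 0, 0, 0, 0, 0, 0],
])

```text
time_s: 5.7
tcp_pos: [0.5796, -0.0539, 0.0479]
orientation: [[-0.989, -0.145, 0.0], [-0.145, 0.989, -0.0], [-0.0, -0.0, -1.0]]
contact_force: [0.0, 0.8, -1.5]
grip_width: 0.415
gripper_force: 60.4
```

Emit:
arm_command([
  [0, 0, 0, 0.015, 0.0022, 0, 0],
  [0, 0, 0, 0.015, 0.0022, 0, 0],
  [0, 0, 0, 0, 0, 0, 0],
])

```text
time_s: 5.95
tcp_pos: [0.5856, -0.053, 0.0479]
orientation: [[-0.989, -0.145, 0.0], [-0.145, 0.989, -0.0], [-0.0, -0.0, -1.0]]
contact_force: [-0.2, -0.2, -1.9]
grip_width: 0.412
gripper_force: 60.4
```

Emit:
arm_command([
  [0, 0, 0, 0.015, 0.0022, 0, 0],
  [0, 0, 0, 0.015, 0.0022, 0, 0],
  [0, 0, 0, 0.015, 0.0022, 0, 0],
  [0, 0, 0, 0.015, 0.0022, 0, 0],
  [0, 0, 0, 0, 0, 0, 0],
])

```text
time_s: 6.37
tcp_pos: [0.5977, -0.0513, 0.0479]
orientation: [[-0.989, -0.145, 0.0], [-0.145, 0.989, -0.0], [-0.0, -0.0, -1.0]]
contact_force: [-0.6, -0.3, -1.6]
grip_width: 0.413
gripper_force: 60.4
```

It passes the step without resistance, so this is the worn sleeve. I'll go on to the flange.

Emit:
arm_command([
  [0, 0, 0, 0.015, 0.0022, 0, 0],
  [0, 0, 0, 0.015, 0.0022, 0, 0],
  [0, 0, 0, 0.01, 0.0015, 0, 0],
  [0, 0, 0, 0, 0, 0, 0],
  [0, 0, 0, 0, 0, 0, 0],
])

```text
time_s: 6.78
tcp_pos: [0.6051, -0.0503, 0.0478]
orientation: [[-0.989, -0.145, -0.0], [-0.145, 0.989, -0.0], [0.0, -0.0, -1.0]]
contact_force: [-1.6, -0.1, -1.8]
grip_width: 0.412
gripper_force: 60.4
```

Emit:
arm_command([
  [0, 0, 0, 0.01, 0.0015, 0, 0],
  [0, 0, 0, 0, 0, 0, 0],
  [0, 0, 0, 0, 0, 0, 0],
])

```text
time_s: 7.03
tcp_pos: [0.6071, -0.0499, 0.0479]
orientation: [[-0.989, -0.145, 0.0], [-0.145, 0.989, -0.0], [-0.0, -0.0, -1.0]]
contact_force: [0.2, -0.2, -1.6]
grip_width: 0.411
gripper_force: 60.4
```

Emit:
arm_command([
  [0, 0, 0, 0.01, 0.0015, 0, 0],
  [0, 0, 0, 0, 0, 0, 0],
  [0, 0, 0, 0, 0, 0, 0],
])

```text
time_s: 7.28
tcp_pos: [0.6074, -0.05, 0.0475]
orientation: [[-0.99, -0.144, -0.003], [-0.144, 0.99, 0.0], [0.003, 0.001, -1.0]]
contact_force: [-11.7, -1.3, 5.2]
grip_width: 0.411
gripper_force: 61.3
```

Emit:
arm_command([
  [0, 0, 0, 0, 0, 0, 0],
  [0, 0, 0, -0.05, -0.007, 0, 0],
  [0, 0, 0, -0.09, -0.013, 0, 0],
  [0, 0, 0, -0.1, -0.0146, 0, 0],
  [0, 0, 0, -0.1, -0.0146, 0, 0],
])

```text
time_s: 7.7
tcp_pos: [0.5402, -0.0596, 0.0478]
orientation: [[-0.989, -0.145, 0.0], [-0.145, 0.989, -0.0], [-0.0, -0.0, -1.0]]
contact_force: [0.1, 0.5, -1.7]
grip_width: 0.412
gripper_force: 60.6
```

Emit:
arm_command([
  [0, 0, 0, -0.1, -0.0146, 0, 0],
  [0, 0, 0, 0, 0, 0, 0],
  [0, 0, 0, 0, 0, 0.15, 0],
  [0, 0, 0, 0, 0, 0.15, 0],
  [0, 0, 0, 0, 0, 0.15, 0],
])

```text
time_s: 8.12
tcp_pos: [0.5207, -0.0626, 0.139]
orientation: [[-0.99, -0.144, -0.001], [-0.144, 0.99, -0.0], [0.001, -0.0, -1.0]]
contact_force: [0.2, 0.3, -1.6]
grip_width: 0.413
gripper_force: 60.4
```

Emit:
arm_command([
  [0, 0, 0, -0.0366, -0.15, 0, 0],
  [0, 0, 0, -0.0366, -0.15, 0, 0],
  [0, 0, 0, -0.0366, -0.15, 0, 0],
  [0, 0, 0, -0.0366, -0.15, 0, 0],
  [0, 0, 0, -0.0366, -0.15, 0, 0],
])

```text
time_s: 8.53
tcp_pos: [0.4841, -0.2138, 0.1381]
orientation: [[-0.989, -0.145, 0.001], [-0.145, 0.989, -0.0], [-0.001, -0.0, -1.0]]
contact_force: [1.6, 0.5, -1.1]
grip_width: 0.413
gripper_force: 60.7
```

Emit:
arm_command([
  [0, 0, 0, -0.0366, -0.15, 0, 0],
  [0, 0, 0, -0.0366, -0.15, 0, 0],
  [0, 0, 0, -0.0366, -0.15, 0, 0],
  [0, 0, 0, -0.0366, -0.15, 0, 0],
  [0, 0, 0, -0.0366, -0.15, 0, 0],
])

```text
time_s: 8.95
tcp_pos: [0.4474, -0.3639, 0.138]
orientation: [[-0.989, -0.145, 0.0], [-0.145, 0.989, -0.0], [-0.0, -0.0, -1.0]]
contact_force: [0.5, -1.1, -1.5]
grip_width: 0.414
gripper_force: 60.7
```

Emit:
arm_command([
  [0, 0, 0, 0, 0, 0, 0],
  [0, 0, 0, 0, 0, -0.15, 0],
  [0, 0, 0, 0, 0, -0.15, 0],
  [0, 0, 0, 0, 0, -0.15, 0],
  [0, 0, 0, 0, 0, 0, 0],
])

```text
time_s: 9.37
tcp_pos: [0.4457, -0.3606, 0.0433]
orientation: [[-0.989, -0.145, -0.006], [-0.145, 0.989, 0.004], [0.005, 0.004, -1.0]]
contact_force: [-0.6, 1.4, -2.7]
grip_width: 0.414
gripper_force: 60.4
```

Emit:
arm_command([
  [0, 0, 0, 0, 0, -0.07, 0],
  [0, 0, 0, 0, 0, -0.07, 0],
  [0, 0, 0, 0, 0, -0.03, 0],
  [0, 0, 0, 0, 0, 0, 0],
  [0, 0, 0, 0, 0, 0, 0],
])

```text
time_s: 9.78
tcp_pos: [0.448, -0.3626, 0.0143]
orientation: [[-0.989, -0.145, 0.0], [-0.145, 0.989, -0.0], [-0.0, -0.0, -1.0]]
contact_force: [-0.1, -0.2, -0.9]
grip_width: 0.415
gripper_force: 60.6
```

Emit:
arm_command([
  [0, 0, 0, 0, 0, -0.01, 0],
  [0, 0, 0, 0, 0, 0, 0],
])

```text
time_s: 9.95
tcp_pos: [0.4482, -0.3626, 0.0123]
orientation: [[-0.989, -0.145, 0.001], [-0.145, 0.989, -0.001], [-0.001, -0.001, -1.0]]
contact_force: [-0.3, -0.4, -1.4]
grip_width: 0.409
gripper_force: 60.6
```

Emit:
arm_command([
  [0, 0, 0, 0, 0, -0.01, 0],
  [0, 0, 0, 0, 0, -0.005, 0],
  [0, 0, 0, 0, 0, 0, 0],
])

```text
time_s: 10.2
tcp_pos: [0.448, -0.3625, 0.009]
orientation: [[-0.989, -0.145, 0.0], [-0.145, 0.989, -0.0], [-0.0, -0.0, -1.0]]
contact_force: [-0.1, -0.2, -0.6]
grip_width: 0.413
gripper_force: 60.8
```

Emit:
arm_command([
  [0, 0, 0, 0, 0, 0, 0.65],
  [0, 0, 0, 0, 0, 0, 0.65],
  [0, 0, 0, 0, 0, 0, 0.65],
  [0, 0, 0, 0, 0, 0, 0.65],
])

```text
time_s: 10.53
tcp_pos: [0.4479, -0.3625, 0.0089]
orientation: [[-0.989, -0.145, 0.0], [-0.145, 0.989, -0.0], [-0.0, -0.0, -1.0]]
contact_force: [-0.6, -0.8, -0.6]
grip_width: 0.642
gripper_force: 0.0
```

Emit:
arm_command([
  [0, 0, 0, 0, 0, 0.1, 0.65],
  [0, 0, 0, 0, 0, 0.15, 0.65],
  [0, 0, 0, 0, 0, 0.15, 0.65],
  [0, 0, 0, 0, 0, 0.15, 0.65],
  [0, 0, 0, 0, 0, 0.15, 0.65],
])

```text
time_s: 10.95
tcp_pos: [0.4476, -0.3623, 0.1503]
orientation: [[-0.99, -0.144, -0.0], [-0.144, 0.99, -0.0], [0.0, -0.0, -1.0]]
contact_force: [0.4, -0.4, -0.2]
grip_width: 0.65
gripper_force: 0.0
```

Emit:
arm_command([
  [0, 0, 0.048, 0.0115, 0.163, 0, 0.8],
  [0, 0, 0.048, 0.0115, 0.163, 0, 0.8],
  [0, 0, 0.048, 0.0115, 0.163, 0, 0.8],
  [0, 0, 0.048, 0.0115, 0.163, 0, 0.8],
  [0, 0, 0.048, 0.0115, 0.163, 0, 0.8],
])

```text
time_s: 11.37
tcp_pos: [0.4592, -0.1979, 0.149]
orientation: [[-0.986, -0.168, 0.0], [-0.168, 0.986, -0.0], [-0.0, -0.0, -1.0]]
contact_force: [1.1, -0.3, -1.3]
grip_width: 0.8
gripper_force: 0.0
```

Emit:
arm_command([
  [0, 0, 0.048, 0.0115, 0.163, 0, 0.8],
  [0, 0, 0.048, 0.0115, 0.163, 0, 0.8],
  [0, 0, 0.048, 0.0115, 0.163, 0, 0.8],
  [0, 0, 0.048, 0.0115, 0.163, 0, 0.8],
  [0, 0, 0.048, 0.0115, 0.163, 0, 0.8],
])

```text
time_s: 11.78
tcp_pos: [0.4707, -0.0348, 0.1491]
orientation: [[-0.981, -0.192, 0.001], [-0.192, 0.981, 0.0], [-0.001, -0.0, -1.0]]
contact_force: [0.5, -0.7, 0.8]
grip_width: 0.802
gripper_force: 0.0
```

Emit:
arm_command([
  [0, 0, 0.048, 0.0115, 0.163, 0, 0.8],
  [0, 0, 0.048, 0.0115, 0.163, 0, 0.8],
  [0, 0, 0, 0, 0, 0, 0.8],
  [0, 0, 0, 0, 0, 0, 0.8],
])

```text
time_s: 12.12
tcp_pos: [0.4755, 0.0304, 0.1489]
orientation: [[-0.979, -0.205, 0.0], [-0.205, 0.979, 0.0], [-0.0, 0.0, -1.0]]
contact_force: [-0.8, -0.1, 0.1]
grip_width: 0.795
gripper_force: 0.0
```

Run:
```python
from h import *
a=shot("top","top2");b=shot("side","side2")
o=np.zeros((600,800,3),np.uint8)
o[:,:400]=cv2.resize(a[150:300,270:370],(400,600),interpolation=cv2.INTER_CUBIC)
o[:300,400:]=cv2.resize(b[150:300,200:400],(400,300));cv2.imwrite("pics/c2.png",o)
```

```text
(no output)
```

View pics/c2.png

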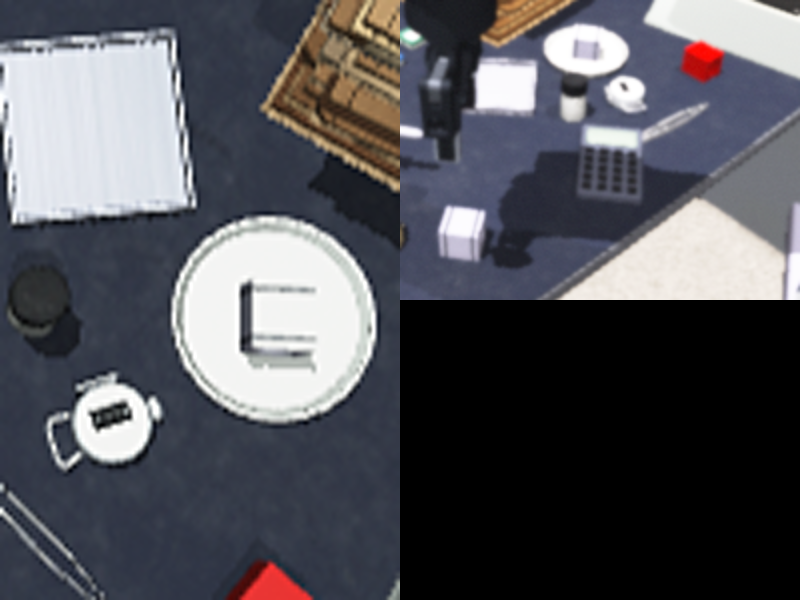

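The first sleeve lies in the middle of the dish, at about (285,320) in the crop. The lens can and the other sleeve are undisturbed. Now for the second sleeve.

Emit:
arm_command([
  [0, 0, 0, 0, -0.015, -0.15, 0.8],
  [0, 0, 0, 0, 0, -0.15, 0.8],
  [0, 0, 0, 0, 0, -0.15, 0.8],
  [0, 0, 0, 0, 0, -0.12, 0.8],
  [0, 0, 0, 0, 0, -0.07, 0.8],
])

```text
time_s: 12.63
tcp_pos: [0.4743, 0.0243, 0.0185]
orientation: [[-0.98, -0.199, -0.002], [-0.199, 0.98, -0.001], [0.002, -0.001, -1.0]]
contact_force: [-0.6, 0.7, -0.6]
grip_width: 0.798
gripper_force: 0.0
```

Emit:
arm_command([
  [0, 0, 0, 0, 0, -0.05, 0.8],
  [0, 0, 0, 0, 0, 0, 0.8],
  [0, 0, 0, 0, 0, 0, 0.8],
])

```text
time_s: 12.88
tcp_pos: [0.4756, 0.025, 0.0111]
orientation: [[-0.98, -0.2, -0.0], [-0.2, 0.98, -0.0], [0.0, -0.0, -1.0]]
contact_force: [0.2, -1.1, 0.9]
grip_width: 0.803
gripper_force: 0.0
```

Emit:
arm_command([
  [0, 0, 0, 0, 0.01, -0.022, 0.8],
  [0, 0, 0, 0, 0, 0, 0.8],
  [0, 0, 0, 0, 0, 0, 0],
  [0, 0, 0, 0, 0, 0, 0],
  [0, 0, 0, 0, 0, 0, 0],
])

```text
time_s: 13.3
tcp_pos: [0.4758, 0.0279, 0.007]
orientation: [[-0.98, -0.201, 0.001], [-0.201, 0.98, 0.0], [-0.001, 0.0, -1.0]]
contact_force: [-10.3, 0.3, 29.0]
grip_width: 0.413
gripper_force: 56.5
```

Emit:
arm_command([
  [0, 0, 0, 0, 0, 0, 0],
  [0, 0, 0, 0, 0, 0, 0],
  [0, 0, 0, 0, 0, 0, 0],
])

```text
time_s: 13.55
tcp_pos: [0.4758, 0.0279, 0.0071]
orientation: [[-0.98, -0.201, 0.001], [-0.201, 0.98, 0.0], [-0.001, 0.0, -1.0]]
contact_force: [-2.9, 0.5, 11.9]
grip_width: 0.412
gripper_force: 59.0
```

Emit:
arm_command([
  [0, 0, 0, 0, 0, 0.08, 0],
  [0, 0, 0, 0, 0, 0.08, 0],
  [0, 0, 0, 0, 0, 0.06, 0],
  [0, 0, -0.3, 0, -0.08, 0, 0],
  [0, 0, -0.276, 0.04, -0.12, 0, 0],
])

```text
time_s: 13.97
tcp_pos: [0.483, -0.0106, 0.0512]
orientation: [[-0.989, -0.147, 0.001], [-0.147, 0.989, 0.001], [-0.001, 0.001, -1.0]]
contact_force: [1.0, 0.7, -2.3]
grip_width: 0.407
gripper_force: 60.4
```

Emit:
arm_command([
  [0, 0, 0, 0.06, -0.12, 0, 0],
  [0, 0, 0, 0.06, -0.08, 0, 0],
  [0, 0, 0, 0.06, -0.047, 0, 0],
  [0, 0, 0, 0.03, 0, 0, 0],
  [0, 0, 0, 0, 0, 0, 0],
])

```text
time_s: 14.38
tcp_pos: [0.5263, -0.0617, 0.0505]
orientation: [[-0.99, -0.144, 0.001], [-0.144, 0.99, -0.0], [-0.001, -0.0, -1.0]]
contact_force: [-0.7, -0.0, -0.8]
grip_width: 0.415
gripper_force: 60.4
```

Emit:
arm_command([
  [0, 0, 0, 0, 0, 0, 0],
  [0, 0, 0, 0, 0, 0, 0],
])

```text
time_s: 14.55
tcp_pos: [0.5247, -0.0607, 0.0503]
orientation: [[-0.989, -0.146, -0.001], [-0.146, 0.989, 0.0], [0.001, 0.0, -1.0]]
contact_force: [0.7, 0.0, -1.3]
grip_width: 0.412
gripper_force: 60.4
```

Emit:
arm_command([
  [0, 0, 0, 0, -0.0055, -0.006, 0],
  [0, 0, 0, 0.02, 0.003, 0, 0],
  [0, 0, 0, 0.02, 0.003, 0, 0],
  [0, 0, 0, 0.02, 0.003, 0, 0],
  [0, 0, 0, 0, 0, 0, 0],
])

```text
time_s: 14.97
tcp_pos: [0.5384, -0.0606, 0.0493]
orientation: [[-0.989, -0.145, 0.001], [-0.145, 0.989, -0.0], [-0.001, -0.0, -1.0]]
contact_force: [0.1, 0.7, -2.5]
grip_width: 0.41
gripper_force: 60.4
```

Emit:
arm_command([
  [0, 0, 0, 0.02, 0.003, 0, 0],
  [0, 0, 0, 0.02, 0.003, 0, 0],
  [0, 0, 0, 0.02, 0.003, 0, 0],
  [0, 0, 0, 0, 0, 0, 0],
])

```text
time_s: 15.3
tcp_pos: [0.5503, -0.0589, 0.0493]
orientation: [[-0.989, -0.145, 0.001], [-0.145, 0.989, -0.0], [-0.001, -0.0, -1.0]]
contact_force: [-0.3, 0.1, -1.7]
grip_width: 0.415
gripper_force: 60.4
```

Emit:
arm_command([
  [0, 0, 0, 0.015, 0.0042, 0, 0],
  [0, 0, 0, 0.015, 0.0022, 0, 0],
  [0, 0, 0, 0.015, 0.0022, 0, 0],
  [0, 0, 0, 0, 0, 0, 0],
])

```text
time_s: 15.63
tcp_pos: [0.559, -0.0572, 0.0493]
orientation: [[-0.989, -0.145, 0.0], [-0.145, 0.989, -0.0], [-0.0, -0.0, -1.0]]
contact_force: [-0.6, -0.0, -2.1]
grip_width: 0.408
gripper_force: 60.4
```

Emit:
arm_command([
  [0, 0, 0, 0.015, 0.0022, 0, 0],
  [0, 0, 0, 0.015, 0.0022, 0, 0],
  [0, 0, 0, 0.015, 0.0022, 0, 0],
  [0, 0, 0, 0, 0, 0, 0],
])

```text
time_s: 15.97
tcp_pos: [0.5681, -0.0559, 0.0493]
orientation: [[-0.989, -0.145, 0.0], [-0.145, 0.989, -0.0], [-0.0, -0.0, -1.0]]
contact_force: [0.5, 0.4, -1.5]
grip_width: 0.409
gripper_force: 60.4
```

Emit:
arm_command([
  [0, 0, 0, 0.015, 0.0022, 0, 0],
  [0, 0, 0, 0.015, 0.0022, 0, 0],
  [0, 0, 0, 0.008, 0.0012, 0, 0],
  [0, 0, 0, 0, 0, 0, 0],
])

```text
time_s: 16.3
tcp_pos: [0.5754, -0.0548, 0.0492]
orientation: [[-0.989, -0.145, 0.0], [-0.145, 0.989, -0.0], [-0.0, -0.0, -1.0]]
contact_force: [-0.4, -0.2, -1.2]
grip_width: 0.414
gripper_force: 60.4
```

Emit:
arm_command([
  [0, 0, 0, 0.01, 0.0015, 0, 0],
  [0, 0, 0, 0, 0, 0, 0],
  [0, 0, 0, 0, 0, 0, 0],
])

```text
time_s: 16.55
tcp_pos: [0.577, -0.0547, 0.0492]
orientation: [[-0.989, -0.145, -0.0], [-0.145, 0.989, -0.0], [0.0, -0.0, -1.0]]
contact_force: [-0.3, 1.2, -2.6]
grip_width: 0.414
gripper_force: 60.5
```

Emit:
arm_command([
  [0, 0, 0, 0.01, 0.0015, 0, 0],
  [0, 0, 0, 0, 0, 0, 0],
  [0, 0, 0, 0, 0, 0, 0],
])

```text
time_s: 16.8
tcp_pos: [0.5771, -0.0547, 0.0487]
orientation: [[-0.99, -0.144, -0.004], [-0.144, 0.99, 0.0], [0.004, 0.001, -1.0]]
contact_force: [-12.2, -1.9, 2.6]
grip_width: 0.411
gripper_force: 61.0
```

Emit:
arm_command([
  [0, 0, 0, 0.007, 0.001, 0, 0],
  [0, 0, 0, 0, 0, 0, 0],
  [0, 0, 0, 0, 0, 0, 0],
])

```text
time_s: 17.05
tcp_pos: [0.5772, -0.0547, 0.0484]
orientation: [[-0.99, -0.144, -0.006], [-0.144, 0.99, 0.0], [0.006, 0.001, -1.0]]
contact_force: [-21.1, -2.4, 7.4]
grip_width: 0.409
gripper_force: 61.4
```

The second sleeve stops at the step, so it is good. I'll draw it off and take it to the square tray.

Emit:
arm_command([
  [0, 0, 0, -0.04, -0.006, 0, 0],
  [0, 0, 0, -0.08, -0.0117, 0, 0],
  [0, 0, 0, -0.1, -0.0146, 0, 0],
  [0, 0, 0, -0.08, -0.0117, 0, 0],
  [0, 0, 0, 0, 0, 0, 0],
])

```text
time_s: 17.47
tcp_pos: [0.5177, -0.0636, 0.0492]
orientation: [[-0.99, -0.143, -0.001], [-0.143, 0.99, 0.0], [0.001, 0.0, -1.0]]
contact_force: [0.1, -0.4, -2.4]
grip_width: 0.411
gripper_force: 60.4
```

Emit:
arm_command([
  [0, 0, 0, 0, 0, 0, 0],
  [0, 0, 0, 0, 0, 0.15, 0],
  [0, 0, 0, 0, 0, 0.15, 0],
  [0, 0, 0, 0, 0, 0.15, 0],
  [0, 0, 0, 0, 0, 0, 0],
])

```text
time_s: 17.88
tcp_pos: [0.5237, -0.0632, 0.1444]
orientation: [[-0.989, -0.145, 0.008], [-0.145, 0.989, -0.0], [-0.008, -0.001, -1.0]]
contact_force: [0.9, -0.1, 0.2]
grip_width: 0.41
gripper_force: 60.6
```

Emit:
arm_command([
  [0, 0, 0, 0.0183, -0.148, 0, 0],
  [0, 0, 0, 0.0183, -0.148, 0, 0],
  [0, 0, 0, 0.0183, -0.148, 0, 0],
  [0, 0, 0, 0.0183, -0.148, 0, 0],
  [0, 0, 0, 0.0183, -0.148, 0, 0],
])

```text
time_s: 18.3
tcp_pos: [0.5396, -0.2123, 0.1391]
orientation: [[-0.989, -0.145, 0.001], [-0.145, 0.989, -0.0], [-0.001, -0.0, -1.0]]
contact_force: [1.5, 0.8, -1.1]
grip_width: 0.407
gripper_force: 60.5
```

Emit:
arm_command([
  [0, 0, 0, 0.0183, -0.148, 0, 0],
  [0, 0, 0, 0, 0, 0, 0],
  [0, 0, 0, 0, 0, -0.15, 0],
  [0, 0, 0, 0, 0, -0.15, 0],
  [0, 0, 0, 0, 0, -0.15, 0],
])

```text
time_s: 18.72
tcp_pos: [0.5433, -0.2406, 0.0481]
orientation: [[-0.989, -0.145, 0.002], [-0.145, 0.989, -0.001], [-0.002, -0.001, -1.0]]
contact_force: [0.1, -0.4, -2.0]
grip_width: 0.412
gripper_force: 60.6
```

Emit:
arm_command([
  [0, 0, 0, 0, 0, 0, 0],
  [0, 0, 0, 0, 0, 0, 0],
])

```text
time_s: 18.88
tcp_pos: [0.5422, -0.2405, 0.0486]
orientation: [[-0.989, -0.145, -0.002], [-0.145, 0.989, 0.0], [0.002, 0.001, -1.0]]
contact_force: [0.4, -0.5, -1.3]
grip_width: 0.415
gripper_force: 60.3
```

Emit:
arm_command([
  [0, 0, 0, 0, 0, -0.07, 0],
  [0, 0, 0, 0, 0, -0.06, 0],
  [0, 0, 0, 0, 0, -0.04, 0],
  [0, 0, 0, 0, 0, 0, 0],
  [0, 0, 0, 0, 0, 0, 0],
])

```text
time_s: 19.3
tcp_pos: [0.5424, -0.2406, 0.0153]
orientation: [[-0.989, -0.145, -0.0], [-0.145, 0.989, -0.0], [0.0, 0.0, -1.0]]
contact_force: [0.2, -0.0, -1.1]
grip_width: 0.409
gripper_force: 60.5
```

Emit:
arm_command([
  [0, 0, 0, 0, 0, -0.01, 0],
  [0, 0, 0, 0, 0, -0.008, 0],
  [0, 0, 0, 0, 0, 0, 0],
  [0, 0, 0, 0, 0, 0, 0],
])

```text
time_s: 19.63
tcp_pos: [0.5425, -0.2406, 0.0119]
orientation: [[-0.989, -0.145, 0.0], [-0.145, 0.989, -0.0], [-0.0, -0.0, -1.0]]
contact_force: [0.5, 0.4, -2.6]
grip_width: 0.414
gripper_force: 60.5
```

Emit:
arm_command([
  [0, 0, 0, 0, 0, -0.007, 0],
  [0, 0, 0, 0, 0, 0, 0],
])

```text
time_s: 19.8
tcp_pos: [0.5425, -0.2405, 0.0102]
orientation: [[-0.989, -0.145, 0.0], [-0.145, 0.989, -0.0], [-0.0, -0.0, -1.0]]
contact_force: [0.2, -0.3, -1.3]
grip_width: 0.411
gripper_force: 60.7
```

Emit:
arm_command([
  [0, 0, 0, 0, 0, 0, 0.65],
  [0, 0, 0, 0, 0, 0, 0.65],
  [0, 0, 0, 0, 0, 0, 0.65],
  [0, 0, 0, 0, 0, 0, 0.65],
])

```text
time_s: 20.13
tcp_pos: [0.5425, -0.2406, 0.0103]
orientation: [[-0.989, -0.145, 0.0], [-0.145, 0.989, -0.0], [-0.0, -0.0, -1.0]]
contact_force: [-0.0, -0.5, -0.6]
grip_width: 0.647
gripper_force: 0.0
```

Emit:
arm_command([
  [0, 0, 0, 0, 0, 0.1, 0.65],
  [0, 0, 0, 0, 0, 0.15, 0.65],
  [0, 0, 0, 0, 0, 0.15, 0.65],
  [0, 0, 0, 0, 0, 0.15, 0.65],
  [0, 0, 0, 0, 0, 0.15, 0.65],
])

```text
time_s: 20.55
tcp_pos: [0.5421, -0.2406, 0.1517]
orientation: [[-0.99, -0.144, -0.0], [-0.144, 0.99, -0.0], [0.0, -0.0, -1.0]]
contact_force: [0.6, 0.2, 0.5]
grip_width: 0.651
gripper_force: 0.0
```

Emit:
arm_command([
  [0, 0, 0, -0.05, 0.15, 0, 0.65],
  [0, 0, 0, -0.05, 0.15, 0, 0.65],
  [0, 0, 0, -0.05, 0.15, 0, 0.65],
  [0, 0, 0, -0.05, 0.15, 0, 0.65],
  [0, 0, 0, -0.05, 0.15, 0, 0.65],
])

```text
time_s: 20.97
tcp_pos: [0.4917, -0.0893, 0.1504]
orientation: [[-0.99, -0.145, 0.0], [-0.145, 0.99, 0.0], [-0.0, -0.0, -1.0]]
contact_force: [0.6, 1.0, -0.3]
grip_width: 0.65
gripper_force: 0.0
```

Emit:
arm_command([
  [0, 0, 0, -0.05, 0.15, 0, 0.65],
  [0, 0, 0, -0.05, 0.15, 0, 0.65],
  [0, 0, 0, -0.05, 0.15, 0, 0.65],
  [0, 0, 0, 0, 0, 0, 0.65],
  [0, 0, 0, 0, 0, 0, 0.65],
])

```text
time_s: 21.38
tcp_pos: [0.4622, 0.0009, 0.1505]
orientation: [[-0.989, -0.148, 0.0], [-0.148, 0.989, 0.0], [-0.0, 0.0, -1.0]]
contact_force: [0.2, -1.4, -0.3]
grip_width: 0.651
gripper_force: 0.0
```

Run:
```python
from h import *
a=shot("top","top3");b=shot("side","side3")
o=np.zeros((600,800,3),np.uint8)
o[:,:400]=cv2.resize(a[150:300,270:370],(400,600),interpolation=cv2.INTER_CUBIC)
o[:300,400:]=cv2.resize(b[150:300,200:400],(400,300));o[300:,400:]=cv2.resize(a,(400,300));cv2.imwrite("pics/c3.png",o)
```

```text
(no output)
```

View pics/c3.png

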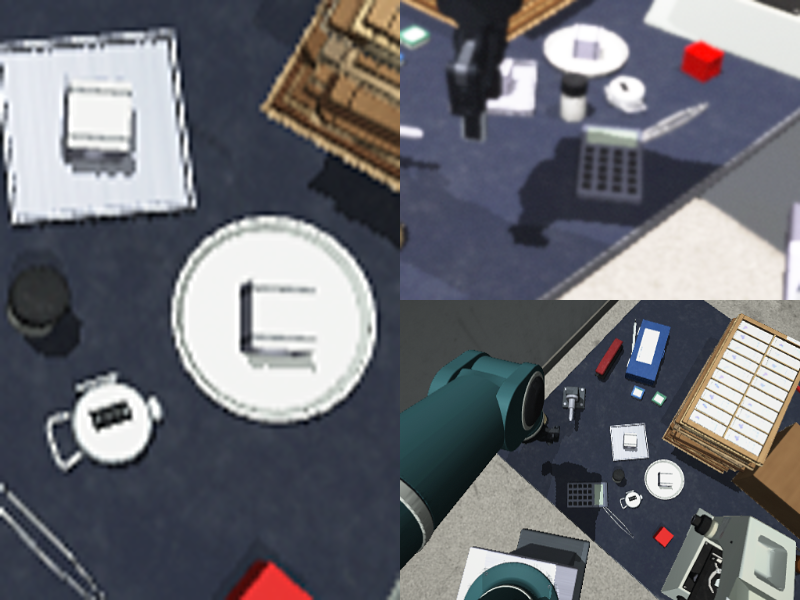

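Both sleeves lie flat near the middle of their trays: the good one at (98,125) in the square tray and the worn one at (285,320) in the dish. The arm is clear, so I'm handing in.

```bash
python3 -c "
from bench import arm
print(arm.job_done())"
```

```text
the job is handed in; nothing more can be done
None
```

I checked both sleeves on the pin and handed the job in at about 21 s: the worn one, which reached the flange, is in the round dish, and the good one, which stopped at the step, is in the square tray; the hand-in returned no verdict.

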